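# Square a re-glued stamp pad in the pressing jig and close the toggle clamp

### The arm

A 6-joint arm with a two-finger parallel gripper is mounted at the origin on a cart in front of the work surface, level with it; the furniture and walls round the work are solid. World frame = base frame: x ahead of the robot, y to its left, z up, the work surface at z = 0. Lengths are in mm, angles in rad, forces in N, time in s.
With the tool pointing down it reaches from about 275 to 1000 mm from the base axis. Payload 8.4 kg.
Tool frame: the origin (TCP) lies on the centre line of the jaws, within the pads' length; the fingertips stand 17 mm ahead of it and the grasp point (between the pads) lies 2 mm behind it (r.tcp_to_tips is the z of the fingertips in the tool frame, in mm); z points along the fingers, y is the direction in which the jaws open and shut (so a half turn about z gives the same grasp; the last joint's range is limited). The gripper opens to 85 mm and grips with 20 to 120 N. Pads are 22 mm wide; open, the fingers measure 114 mm over their backs; the gripper's body (76 mm by 85 mm) begins 54 mm behind the grasp point. The pads swing forward as they close: fully open they stand 13 mm farther back than shut.
Start: joints at [-1.316, 0.353, 1.633, -0, 1.155, -0.002], TCP at [158.74, -604.508, 248.281] pointing down, gripper open.
Joint ranges: [-2.63, 2.63], [-0.92, 2.1], [0.06, 2.66], [-1.3, 4.44], [0, 2.69], [-3.02, 3.02]. Speed limits (rad/s): [2.22, 2.22, 2.79, 3.14, 3.14, 3.14].

### API

Orientations are given as [roll, pitch, yaw] about the fixed x, y, z axes, in that order (R = Rz(yaw) Ry(pitch) Rx(roll)).
In Python, from rig import r, cams, job gives the robot as it stands.
- The arm moves only by the tool drive_tool, never from a script. Its argument "deltas" is a list of rows, each a list of 4 numbers: the shift along the tool's x, y, z in cm, then the turn about the tool's z in rad. In form: [[x, y, z, roll], ...]. A call has 1 to 12 rows; each row shifts and turns the commanded pose from where the row before left it, along the tool's axes as they then stand; what a row does not reach is not made up. A row lasts 1/12 s, in which the tool goes at most 41.7 mm and 7.16 degrees, less where a joint would pass 70% of its speed; a pose out of reach is approached as far as the arm can. A call with a gripper value outside its range is refused whole. "jaw" is the closure, from 0 (fully open) to 1 (shut), set as the call begins (left out, the last holds). The fingers move at their own pace and stop on an object; "force" is the grip in N (left out, the last holds). Time passes only in rows, so rows that do not move let the fingers close. It gives the time, the measured TCP pose, the force and the opening at its end, in the units of the state.
- r.sense(): the state, without advancing time (a new reading comes with each control period).
- cams.grab_frame(name): name is "scene" or "top" or "wrist"; returns (picture, depth): 400x640x3 uint8, red, green, blue; 400x640 float32, mm along the optical axis (not along the pixel's ray), 0 where there is no reading.
- cams.camera_params(name): a dict with "fx", "fy", "cx", "cy" (pixels), "R" (3x3) and "t" (3): a world point X has camera coordinates R X + t. Camera axes: x right, y down, z forward; pixel columns grow to the right and rows downward; lengths in mm; the calibration is good to about 2 mm. A picture is of the moment at which its call begins: read the wrist's pose just before it. camera_params takes no time and is no camera call; for the wrist camera it gives the pose at the moment of the call.
- job.sign_off(): hands the job in, once; it reports no verdict.
The state is a dict: "clock": time; "qpos": joint angles; "qvel": joint speeds; "joint_efforts": joint torques, N m; "eef_pos": TCP position; "tcp_rot": TCP orientation; "contact_force": force on the tool from outside, world axes, zero at the start; "wrist_torque": the same for the moment, N m; "opening": opening from 0.0 (shut) to 1.0 (fully open).
Only numpy, scipy, OpenCV 4.12 (cv2) and the standard library are available. Lean on these libraries where they do the work, as an engineer would, in place of code of your own. Each camera call takes 0.05 s, during which the arm holds its last target. There are 200 camera calls.

### The job

The felt of the orange stamp pad lying on the plywood jig has just been re-glued into its black tin and has to set under pressure. With the clamp still open, slide the stamp pad home until it lies flat and flush against both wooden fences, the back one and the left one; then push the clamp's red handle all the way down until it locks, so that the pressing block holds the pad there. Leave the things standing round the jig alone.

Things in the scene. Friction and masses are not known exactly. Their poses are not given: they have to be found in the camera images.
- jig: fixed jig: plywood board 15 mm thick on the bench, two wooden fences, a steel toggle clamp behind the back fence. Origin at bench height under the place where the seated stamp pad's centre belongs; x points to the back fence (away from the robot), y to the left fence, z up. The board spans x -95 to +70, y -130 to +98 mm, with a tongue under the clamp to x +148; its top is z = 15 mm
- jig_corner (a point): point on the board's top where the fences' inner faces meet (x +51, y +77.5, z 15 mm in the jig's frame); axes as the jig's. The back fence's face is the plane x = +51 mm (13 mm thick, y -69 to +81), the left fence's the plane y = +77.5 mm (14 mm thick, x -79 to +39), in the jig's frame; both stand 16 mm above the board. The front and right sides are open
- stamp_pad: loose stamp pad, a flat black tin with an orange top, 102 x 155 x 22 mm, 0.13 kg, lying on the jig's board, a few cm short of both fences and somewhat askew. Origin: centre of its underside; x along the 102 mm side (towards the back fence), y along the 155 mm side. Seated, its centre is 51 mm from the back fence's face and 77.5 mm from the left fence's face, its axes parallel to the jig's
- clamp_handle (a joint): angle of the clamp's handle in rad: 0 = fully open (the handle stands up, leaning 30 degrees towards the robot), grows as it is pushed towards the robot and down; 1.05 = grip level on its stop, locked; dead centre at 0.96. It stays where it is left; 3 to 8 N on the grip move it, most just before dead centre
- clamp_pivot (a point): pivot of the handle, fixed in the jig's frame at x +117, y +20, z 65 mm; the handle swings in the plane y = +20 mm of the jig
- clamp_grip (a point): point on the axis of the handle's round red grip (19 mm thick), 15 mm plus a round end of 9.5 mm short of its free end; 95 mm along and 28 mm above the pivot when shut: then at x +22, y +20, z 93 mm in the jig's frame, the grip pointing to the jig's -x. Open, it is at about x +94, y +20, z 161 mm
- press_block: dark wooden pressing block with a grey felt sole, 62 x 82 x 15 mm, sprung (9 mm) under the clamp's arm and moved by the handle. Open, it stands up over the back half of the board, within x -20 to +55, y -21 to +61 mm of the jig, 78 to 150 mm above the bench. Shut, it presses on the stamp pad's middle (x 0, y +20 mm) with 10 to 15 N. Origin on the arm, 32 mm above the sole
- red_jar: small glass jar with a yellow lid, 60 mm wide, 75 mm tall, loose bystander; origin centre of its underside
- black_tape: roll of black tape, 62 mm wide, 50 mm tall, loose bystander; origin centre of its underside
- glue_bottle: white glue bottle with a yellow nozzle, 39 x 48 x 107 mm, loose bystander; origin centre of its underside
- masking_tape: roll of pale masking tape lying flat, 93 mm wide, 25 mm tall, loose bystander; origin centre of its underside

How it is judged:
By the outcome, as a careful person would: the job done as asked, in the order asked, and still so for the second after the job is handed in, with the robot touching nothing.
It also fails if it takes over 64 s, if anything falls off the work surface, if the arm or the gripper's body presses on something with over 40 N, if the wrist force passes 120 N, or if a joint passes its speed limit or range.

## Working session

There is one attempt and no reset: what is moved stays moved. The work goes in short steps, Python scripts to look and compute and a tool call to move; the robot and the scene stay as the last step left them, time stands still between calls to the robot, and variables do not carry over. Pictures are saved under pics/ and viewed, about 8 in all and at most 12, crops included, and the job is handed in when it is done.

Besides the shell and the picture viewer there is one more tool, called after "Emit:" as name([rows], argument=value, ...), one row to a line, values as JSON. drive_tool: Moves the arm, as the interface text tells. Its arguments: {"type":"object","properties":{"deltas":{"type":"array"},"jaw":{"type":"number"},"force":{"type":"number"}},"required":["deltas"]}

```bash
ls; mkdir -p pics; python3 - <<'E'
from rig import r,cams,job
import cv2,numpy as np
s=r.sense();print({k:np.round(v,3) for k,v in s.items()}, r.tcp_to_tips)
for n in("scene","top"):
    p,d=cams.grab_frame(n);np.savez(f"pics/{n}0.npz",p=p,d=d);cv2.imwrite(f"pics/{n}0.png",p[:,:,::-1])
    c=cams.camera_params(n);print(n,{k:np.round(v,3).tolist() for k,v in c.items()})
E
```

```text
pics
{'clock': np.float64(0.0), 'qpos': array([-1.316,  0.354,  1.634,  0.   ,  1.155, -0.002]), 'qvel': array([0.   , 0.   , 0.   , 0.001, 0.001, 0.   ]), 'joint_efforts': array([-3.0000e-03, -6.0526e+01, -3.4207e+01,  0.0000e+00,  9.0000e-03,
        0.0000e+00]), 'eef_pos': array([ 158.627, -604.061,  247.542]), 'tcp_rot': array([-3.14 , -0.   ,  0.257]), 'contact_force': array([-0.31 , -0.687,  0.88 ]), 'wrist_torque': array([-0.022,  0.023, -0.018]), 'opening': np.float64(1.001)} 17.0
scene {'fx': 411.579, 'fy': 411.579, 'cx': 319.874, 'cy': 200.855, 'R': [[0.313, -0.95, -0.002], [-0.618, -0.202, -0.76], [0.721, 0.239, -0.65]], 't': [-352.068, 425.059, 511.164]}
top {'fx': 394.938, 'fy': 394.938, 'cx': 315.237, 'cy': 203.521, 'R': [[-0.026, -1.0, 0.001], [-0.996, 0.026, -0.084], [0.084, -0.003, -0.996]], 't': [-161.574, 602.14, 951.623]}
```

View pics/top0.png

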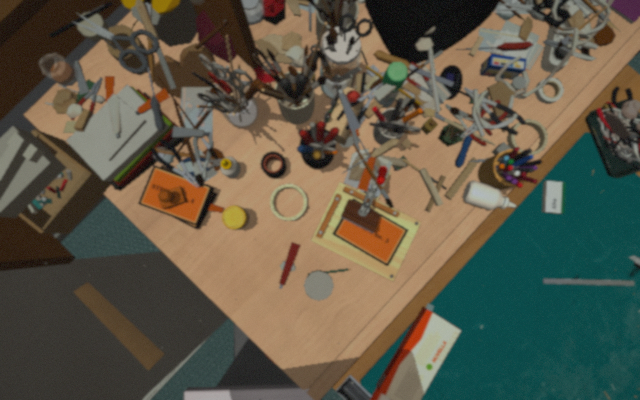

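View pics/scene0.png

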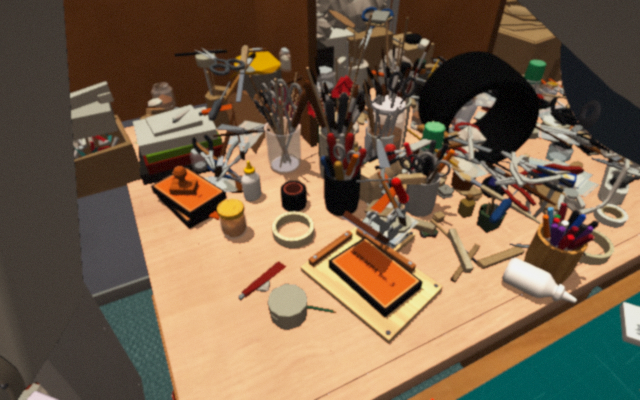

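The top view shows the jig at about (365,230), with the pad at (370,237) and the clamp behind it at (372,195). The scene view has the pad at (375,277). Next I'll enlarge the jig in both views.

```bash
python3 - <<'E'
import cv2,numpy as np
a=np.load("pics/top0.npz")['p'][145:285,300:430];b=np.load("pics/scene0.npz")['p'][165:340,295:445]
f=lambda i,s:cv2.convertScaleAbs(cv2.resize(i,None,fx=s,fy=s,interpolation=cv2.INTER_CUBIC),alpha=1.5)
A=f(a,4);B=f(b,3.2)
h=560;o=np.zeros((560,A.shape[1]+0,3),np.uint8);o[:A.shape[0]]=A[:560]
# to fit 800 wide: top crop 3x (390) + scene crop 2.7x(405)
A=f(a,3);B=f(b,2.7);o=np.zeros((480,800,3),np.uint8);o[:A.shape[0],:A.shape[1]]=A;o[:B.shape[0],390:390+B.shape[1]]=B[:,:410]
cv2.imwrite("pics/crop0.png",o[:,:,::-1])
E
```

```text
(no output)
```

View pics/crop0.png

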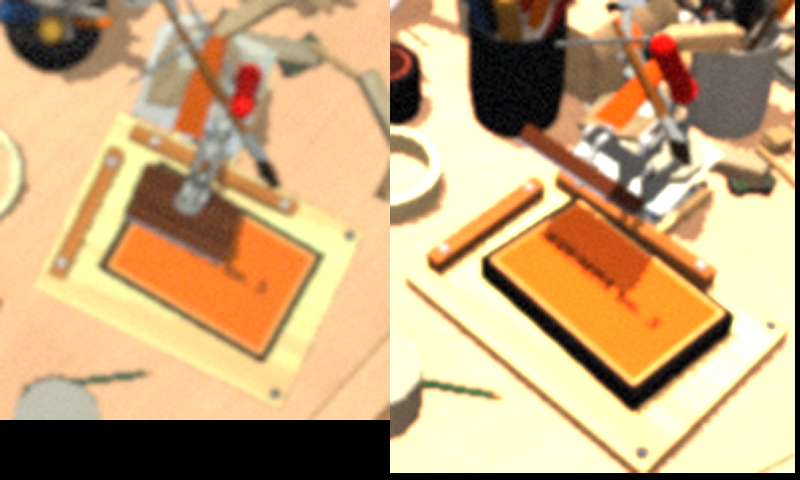

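The enlarged crops show the fences, the pad and the board corners clearly. I'll turn those corners into world poses.

```bash
cat > h.py <<'E'
import cv2,numpy as np
from rig import r,cams,job
def ray(c,uv,z):
    uv=np.atleast_2d(uv).astype(float)
    R=np.array(c['R']);t=np.array(c['t'])
    d=np.c_[(uv[:,0]-c['cx'])/c['fx'],(uv[:,1]-c['cy'])/c['fy'],np.ones(len(uv))]@R
    o=-R.T@t
    return o+d*((z-o[2])/d[:,2])[:,None]
def proj(c,X):
    p=np.atleast_2d(X)@np.array(c['R']).T+np.array(c['t'])
    return np.c_[c['fx']*p[:,0]/p[:,2]+c['cx'],c['fy']*p[:,1]/p[:,2]+c['cy']]
def fit(L,W):   # rigid 2D local->world
    L=np.array(L,float);W=np.array(W)[:,:2];l=L-L.mean(0);w=W-W.mean(0)
    a=np.arctan2((l[:,0]*w[:,1]-l[:,1]*w[:,0]).sum(),(l*w).sum())
    Q=np.array([[np.cos(a),-np.sin(a)],[np.sin(a),np.cos(a)]])
    t=W.mean(0)-Q@L.mean(0);return a,t,np.linalg.norm(L@Q.T+t-W,axis=1)
E
python3 - <<'E'
from h import *
np.set_printoptions(suppress=True,precision=2)
c=cams.camera_params('top');s=cams.camera_params('scene')
T=lambda l:np.array(l)/3+[300,145]
S=lambda l:(np.array(l)-[390,0])/2.7+[295,165]
bt=ray(c,T([(38,285),(283,405),(357,225)]),15)
print('top jig',fit([(-95,98),(-95,-130),(70,-130)],bt))
bs=ray(s,S([(408,280),(642,472),(785,333)]),15)
print('scene jig',fit([(-95,98),(-95,-130),(70,-130)],bs))
pt=ray(c,T([(103,267),(265,358),(322,255)]),37)
print('top pad',fit([(-51,77.5),(-51,-77.5),(51,-77.5)],pt))
ps=ray(s,S([(484,263),(633,388),(732,317)]),37)
print('scene pad',fit([(-51,77.5),(-51,-77.5),(51,-77.5)],ps))
for n in('top','scene'):
    z=np.load(f'pics/{n}0.npz');p=z['p'];hsv=cv2.cvtColor(p,cv2.COLOR_RGB2HSV)
    m=cv2.inRange(hsv,(4,150,90),(14,255,255));
    k=np.zeros_like(m);k[(slice(205,275),slice(325,415)) if n=='top' else (slice(235,320),slice(325,425))]=255
    m&=k;cs=max(cv2.findContours(m,0,1)[0],key=cv2.contourArea);print(n,cv2.contourArea(cs),cv2.approxPolyDP(cs,3,True)[:,0].tolist())
w=cams.camera_params('wrist');q=r.sense();R=np.array(w['R']);print('wrist',w['fx'],w['cx'],w['cy'],-R.T@w['t']-q['eef_pos'],R)
E
```

```text
top jig (np.float64(-0.46577039464710057), array([ 547.83, -293.03]), array([5.71, 0.4 , 6.08]))
scene jig (np.float64(-0.48648540668098644), array([ 542.93, -292.62]), array([4.97, 4.32, 4.39]))
top pad (np.float64(-0.5469071285441526), array([ 525.5 , -310.27]), array([4.09, 3.32, 4.39]))
scene pad (np.float64(-0.5460141661100626), array([ 524.75, -307.93]), array([5.98, 6.45, 3.66]))
top 1433.0 [[402, 229], [380, 217], [373, 233], [345, 220], [337, 233], [385, 261]]
scene 2991.5 [[363, 235], [366, 237], [332, 262], [386, 307], [384, 304], [402, 291], [403, 294], [416, 278], [372, 243], [411, 268], [414, 264], [408, 265], [408, 260], [397, 251]]
wrist 354.62461573819786 320.9761477841396 202.70559454189834 [ 63.76  16.52 126.61] [[ 0.25 -0.97 -0.  ]
 [-0.93 -0.24  0.26]
 [-0.25 -0.07 -0.96]]
```

Emit:
drive_tool([
  [2.5, -1.55, 0, 0],
  [2.5, -1.55, 0, 0],
  [2.5, -1.55, 0, 0],
  [2.5, -1.55, 0, 0],
  [2.5, -1.55, 0, 0],
  [2.5, -1.55, 0, 0],
  [2.5, -1.55, 0, 0],
  [2.5, -1.55, 0, 0],
  [2.5, -1.55, 0, 0],
  [2.5, -1.55, 0, 0],
  [2.5, -1.55, 0, 0],
  [2.5, -1.55, 0, 0],
], jaw=1)

```text
clock: 1.1
eef_pos: [402.3, -347.1, 248.1]
tcp_rot: [-3.141, 0.0, 0.257]
contact_force: [-0.1, 0.5, -0.3]
opening: 0.006
```

Emit:
drive_tool([
  [2.5, -1.55, 0, 0],
  [2.5, -1.55, 0, 0],
  [2.5, -1.55, 0, 0],
  [2.5, -1.55, 0, 0],
  [0, 0, 0, 0.1],
  [0, 0, 0, 0.1],
  [0, 0, 0, 0.1],
  [0, 0, 0, 0.1],
  [0, 0, 0, 0.1],
  [0, 0, 0, 0.1],
  [0, 0, 0, 0.13],
  [0, 0, 0, 0],
])

```text
clock: 2.1
eef_pos: [482.4, -262.9, 247.9]
tcp_rot: [-3.142, 0.001, -0.474]
contact_force: [-0.5, -0.1, 0.2]
opening: -0.003
```

```bash
python3 - <<'E'
from h import *
q=r.sense();print(q['clock'],q['eef_pos'],q['tcp_rot'],q['contact_force'],q['opening'])
w=cams.camera_params('wrist');p,d=cams.grab_frame('wrist');np.savez('pics/w1.npz',p=p,d=d,**w)
cv2.imwrite('pics/w1.png',p[:,:,::-1])
E
```

```text
2.1 [ 482.41205914 -262.92186849  247.94929059] [-3.14155080e+00  7.05758240e-04 -4.74028614e-01] [-0.52778831 -0.12073985  0.16204339] -0.003456852361579729
```

View pics/w1.png

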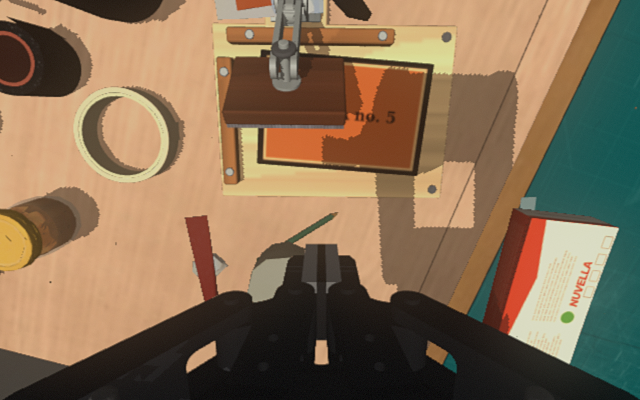

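The wrist view shows the board with corners near (213,25), (224,196), (443,196) and (456,25). The pad's top corners are near (260,50), (433,66), (416,175) and (257,162). A grey object and a knife lie in front of the jig, at about (280,270) and (200,250). I'll measure from this view.

```bash
python3 - <<'E'
from h import *
np.set_printoptions(suppress=True,precision=1)
w=dict(np.load('pics/w1.npz'));p=w['p'];d=w['d']
g=cv2.cvtColor(p,cv2.COLOR_RGB2GRAY)
B=ray(w,[(213,25),(224,196),(443,196),(456,25)],15)
a,t,e=fit([(70,98),(-95,98),(-95,-130),(70,-130)],B);print('jig',a.round(4),t,e)
P=ray(w,[(433,66),(416,175),(257,162)],37)
pa,pt,e=fit([(51,-77.5),(-51,-77.5),(-51,77.5)],P);print('pad',pa.round(4),pt,e)
Q=np.array([[np.cos(a),-np.sin(a)],[np.sin(a),np.cos(a)]])
J=lambda X:(np.array(X)[:,:2]-t)@Q
print('pad in jig',J([pt]),pa-a,'corners',J(P))
print('back fence',J(ray(w,[(228,43),(393,45)],31)),'left',J(ray(w,[(231,57),(239,184)],31)))
R=np.array(w['R']);
v,u=np.mgrid[0:400,0:640];X=np.stack([(u-w['cx'])/w['fx']*d,(v-w['cy'])/w['fy']*d,d],-1)-w['t'];X=X@R
Jm=(X[...,:2]-t)@Q
for uv in[(275,265),(258,290),(310,225),(200,230),(205,262),(420,300),(290,100),(335,100),(285,75),(230,122)]:print(uv,Jm[uv[1],uv[0]],X[uv[1],uv[0],2])
print(r.sense()['qpos'])
E
```

```text
jig -0.4735 [ 545.1 -292.1] [1.7 1.2 1.1 2.2]
pad -0.5617 [ 524.9 -307. ] [1.9 1.2 1.2]
pad in jig [[-11.2 -22.5]] -0.08815070378815831 corners [[  31.1 -103.2]
 [ -67.6  -94.9]
 [ -54.8   58.1]]
back fence [[ 51.3  79.9]
 [ 49.4 -67.8]] left [[ 39.6  78. ]
 [-77.6  78.1]]
(275, 265) [-155.2   42.6] 51.73366330047108
(258, 290) [-182.9   60.8] 51.41936972912919
(310, 225) [-128.8    9. ] 6.7785242788661435
(200, 230) [-129.1  124.4] 21.646387537877654
(205, 262) [-164.2  121.2] 24.988896014872733
(420, 300) [-57.4 -31.8] 282.6602835396856
(290, 100) [ 0.8 17.6] 127.17835351992326
(335, 100) [  0.7 -12.6] 127.1172745635304
(285, 75) [17.2 21.2] 119.76930906932816
(230, 122) [-13.4  58. ] 130.2277480772727
[-0.5  0.2  1.8  0.   1.1  1.5]
```

Emit:
drive_tool([
  [-2.3, 1.1, 0, 0],
  [-2.3, 1.14, 0, 0],
  [0, 0, 0, -0.12],
  [0, 0, 0, -0.12],
  [0, 0, 0, -0.12],
  [0, 0, 0, -0.12],
  [0, 0, 0, -0.12],
  [0, 0, 0, -0.12],
  [0, 0, 0, -0.12],
  [0, 0, 0, -0.12],
  [0, 0, 0, -0.12],
  [0, 0, 0, -0.12],
], jaw=0.5)

```text
clock: 3.15
eef_pos: [431.3, -262.2, 248.2]
tcp_rot: [-3.141, 0.0, 0.743]
contact_force: [0.6, -0.2, -0.7]
opening: 0.499
```

Emit:
drive_tool([
  [0, 0, 0, -0.12],
  [0, 0, 0, -0.12],
  [0, 0, 0, -0.12],
  [0, 0, 0, -0.01],
  [0, 0, 3, 0],
  [0, 0, 3, 0],
  [0, 0, 3, 0],
  [0, 0, 3, 0],
  [0, 0, 3, 0],
  [0, 0, 3, 0],
  [0, 0, 2, 0],
  [0, 0, 0, 0],
])

```text
clock: 4.15
eef_pos: [429.1, -260.8, 44.7]
tcp_rot: [-3.135, -0.001, 1.101]
contact_force: [-0.7, 0.7, 0.0]
opening: 0.5
```

```bash
python3 - <<'E'
from h import *
q=r.sense();print(q['clock'],q['eef_pos'],q['tcp_rot'],q['contact_force'],q['opening'])
p,d=cams.grab_frame('scene');A=p[150:350,250:450]
cv2.imwrite('pics/s2.png',cv2.convertScaleAbs(cv2.resize(A,None,fx=2.8,fy=2.8,interpolation=2),alpha=1.4)[:,:,::-1])
t=np.array([545.1,-292.1]);a=-.4735;Q=np.array([[np.cos(a),-np.sin(a)],[np.sin(a),np.cos(a)]]);print((q['eef_pos'][:2]-t)@Q)
E
```

```text
4.15 [ 429.11766124 -260.81305718   44.71326335] [-3.13511805e+00 -5.40918715e-04  1.10131356e+00] [-0.74855086  0.69831132  0.02991745] 0.500316848751285
[-117.4886693   -25.04372741]
```

View pics/s2.png

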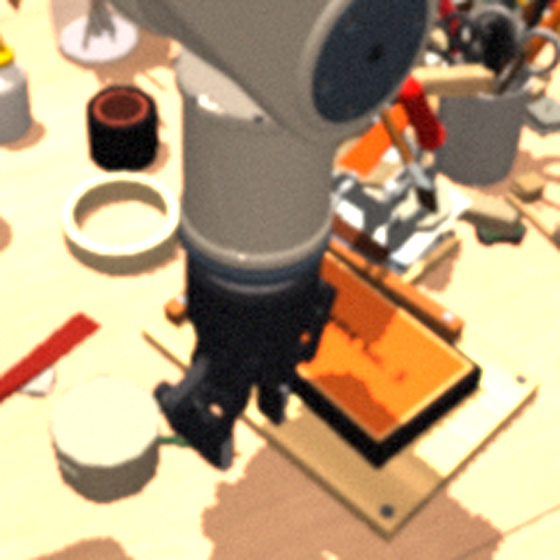

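The front finger stands just ahead of the pad's front edge and clear of the grey tin. I'll lower it a bit and let it settle.

Emit:
drive_tool([
  [0, 0, 0.5, 0],
  [0, 0, 0.4, 0],
  [0, 0, 0, 0],
  [0, 0, 0, 0],
])

```text
clock: 4.53
eef_pos: [432.0, -262.6, 40.1]
tcp_rot: [3.14, 0.0, 1.102]
contact_force: [0.7, 0.8, 0.2]
opening: 0.496
```

Emit:
drive_tool([
  [0, 0, 0.5, 0],
  [0, 0.3, 0, 0],
  [0, 0.3, 0, 0],
  [0, 0.3, 0, 0],
  [0, 0.3, 0, 0],
  [0, 0.3, 0, 0],
  [0, 0, 0, 0],
])

```text
clock: 5.12
eef_pos: [445.7, -269.5, 34.4]
tcp_rot: [3.141, 0.0, 1.102]
contact_force: [0.1, -0.6, -0.1]
opening: 0.496
```

Emit:
drive_tool([
  [0, 0.2, 0, 0],
  [0, 0.2, 0, 0],
  [0, 0.2, 0, 0],
  [0, 0, 0, 0],
])

```text
clock: 5.45
eef_pos: [450.5, -271.9, 34.3]
tcp_rot: [3.141, 0.0, 1.102]
contact_force: [-0.5, 0.1, -0.4]
opening: 0.502
```

Emit:
drive_tool([
  [0, 0.15, 0, 0],
  [0, 0.15, 0, 0],
  [0, 0, 0, 0],
])

```text
clock: 5.7
eef_pos: [453.1, -273.3, 34.3]
tcp_rot: [3.141, 0.0, 1.102]
contact_force: [-0.3, -0.7, 0.2]
opening: 0.502
```

Emit:
drive_tool([
  [0, 0.15, 0, 0],
  [0, 0.15, 0, 0],
  [0, 0, 0, 0],
])

```text
clock: 5.95
eef_pos: [455.6, -274.6, 34.2]
tcp_rot: [-3.142, 0.0, 1.102]
contact_force: [-1.4, 0.5, -0.9]
opening: 0.496
```

Emit:
drive_tool([
  [0, 0.15, 0, 0],
  [0, 0.15, 0, 0],
  [0, 0, 0, 0],
])

```text
clock: 6.2
eef_pos: [457.5, -275.5, 34.1]
tcp_rot: [-3.14, -0.0, 1.102]
contact_force: [-5.4, 0.7, 2.6]
opening: 0.497
```

```bash
cat >> h.py <<'E'
T=np.array([545.1,-292.1]);A=-.4735;Q=np.array([[np.cos(A),-np.sin(A)],[np.sin(A),np.cos(A)]])
J=lambda X:(np.atleast_2d(X)[:,:2]-T)@Q
def snap(n,cam,y0,y1,x0,x1,s):
    p,d=cams.grab_frame(cam);np.savez(f'pics/{n}.npz',p=p,d=d,**cams.camera_params(cam))
    cv2.imwrite(f'pics/{n}.png',cv2.convertScaleAbs(cv2.resize(p[y0:y1,x0:x1],None,fx=s,fy=s,interpolation=2),alpha=1.4)[:,:,::-1]);return p,d
E
python3 - <<'E'
from h import *
q=r.sense();print(q['clock'],J(q['eef_pos']),q['contact_force'])
snap('s3','scene',190,340,280,460,3.3)
E
```

```text
6.2 [[-85.52548632 -25.14742966]] [-5.40630309  0.731034    2.60900176]
```

View pics/s3.png

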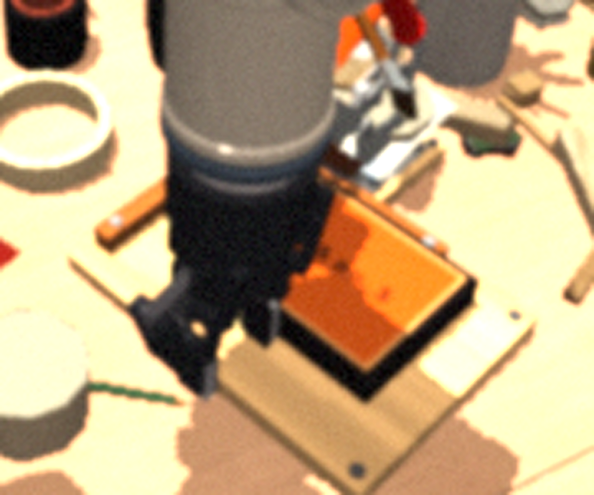

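Emit:
drive_tool([
  [0, -1, 0, 0],
  [0, -1.5, 0, 0],
  [0, 0, -3, 0],
  [0, 0, -3, 0],
  [0, 0, -3, 0],
  [0, 0, -3, 0],
  [-3, 0, 0, 0],
  [-3, 0, 0, 0],
  [-3, 0, 0, 0],
  [-3, 0, 0, 0],
  [-1.5, 0, 0, 0],
  [0, 2.75, 0, 0],
])

```text
clock: 7.25
eef_pos: [395.1, -398.1, 154.0]
tcp_rot: [-3.139, 0.0, 1.099]
contact_force: [0.4, -0.8, 0.2]
opening: 0.502
```

Emit:
drive_tool([
  [0, 2.75, 0, 0],
  [0, 2.75, 0, 0],
  [0, 2.75, 0, 0],
  [0, 0, 0, 0.12],
  [0, 0, 0, 0.12],
  [0, 0, 0, 0.12],
  [0, 0, 0, 0.12],
  [0, 0, 0, 0.12],
  [0, 0, 0, 0.12],
  [0, 0, 0, 0.12],
  [0, 0, 0, 0.12],
  [0, 0, 0, 0.12],
])

```text
clock: 8.25
eef_pos: [473.2, -434.6, 154.3]
tcp_rot: [3.141, -0.001, 0.016]
contact_force: [-0.7, -0.1, -0.0]
opening: 0.498
```

Emit:
drive_tool([
  [0, 0, 0, 0.12],
  [0, 0, 0, 0.12],
  [0, 0, 0, 0.12],
  [0, 0, 0, 0.12],
  [0, 0, 0, 0.02],
  [0, 0, 0, 0],
  [0, 0, 0, 0],
])

```text
clock: 8.83
eef_pos: [473.1, -434.6, 154.3]
tcp_rot: [3.142, -0.0, -0.475]
contact_force: [0.0, 1.1, -0.1]
opening: 0.498
```

```bash
python3 - <<'E'
from h import *
q=r.sense();print(q['clock'],q['eef_pos'],J(q['eef_pos']),q['tcp_rot'],q['contact_force'])
snap('w4','wrist',0,400,0,640,1)
snap('t4','top',145,285,300,430,4)
E
```

```text
8.8333 [ 473.05173971 -434.59604617  154.30986534] [[   0.85741916 -159.67260196]] [ 3.14156674e+00 -3.64840658e-04 -4.74519719e-01] [ 0.03857078  1.06346131 -0.12667024]
```

View pics/w4.png

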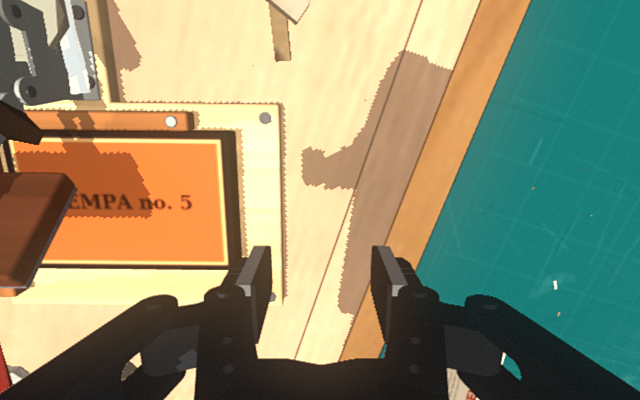

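The pad now lies against the back fence and its right edge shows at (235,200). The fingers are clear to descend.

Emit:
drive_tool([
  [0, 0, 3, 0],
  [0, 0, 3, 0],
  [0, 0, 3, 0],
  [0, 0, 2.5, 0],
  [0, 0, 0.5, 0],
  [0, 0, 0, 0],
  [0, -0.5, 0, 0],
  [0, -0.5, 0, 0],
  [0, -0.5, 0, 0],
  [0, -0.3, 0, 0],
  [0, -0.3, 0, 0],
  [0, -0.3, 0, 0],
])

```text
clock: 9.93
eef_pos: [484.6, -413.1, 35.0]
tcp_rot: [3.141, -0.001, -0.478]
contact_force: [0.7, -0.1, 0.2]
opening: 0.502
```

Emit:
drive_tool([
  [0, -0.2, 0, 0],
  [0, -0.2, 0, 0],
  [0, -0.2, 0, 0],
  [0, -0.2, 0, 0],
  [0, -0.2, 0, 0],
  [0, -0.2, 0, 0],
  [0, -0.2, 0, 0],
  [0, -0.2, 0, 0],
  [0, 0, 0, 0],
])

```text
clock: 10.68
eef_pos: [491.6, -398.8, 34.2]
tcp_rot: [-3.141, 0.0, -0.478]
contact_force: [0.1, 0.0, -0.4]
opening: 0.502
```

Emit:
drive_tool([
  [0, -0.2, 0, 0],
  [0, -0.2, 0, 0],
  [0, 0, 0, 0],
])

```text
clock: 10.93
eef_pos: [493.4, -395.2, 34.2]
tcp_rot: [-3.141, 0.0, -0.478]
contact_force: [0.5, 0.2, -0.4]
opening: 0.495
```

```bash
python3 - <<'E'
from h import *
q=r.sense();print(q['clock'],q['eef_pos'],J(q['eef_pos']),q['contact_force'])
E
```

```text
10.9333 [ 493.36610347 -395.22424153   34.19241158] [[   0.98305031 -115.36914169]] [ 0.50972741  0.23171707 -0.37042616]
```

Emit:
drive_tool([
  [0, -0.15, 0, 0],
  [0, -0.15, 0, 0],
  [0, 0, 0, 0],
])

```text
clock: 11.18
eef_pos: [494.8, -392.6, 34.2]
tcp_rot: [-3.141, 0.0, -0.478]
contact_force: [0.6, 0.0, -0.2]
opening: 0.499
```

Emit:
drive_tool([
  [0, -0.15, 0, 0],
  [0, -0.1, 0, 0],
  [0, 0, 0, 0],
])

```text
clock: 11.43
eef_pos: [495.3, -391.1, 34.2]
tcp_rot: [3.141, 0.0, -0.478]
contact_force: [-2.7, -3.8, -0.9]
opening: 0.498
```

```bash
python3 - <<'E'
from h import *
q=r.sense();print(q['clock'],q['eef_pos'],J(q['eef_pos']),q['contact_force'])
E
```

```text
11.4333 [ 495.34923682 -391.11190789   34.23638419] [[   0.87275425 -110.8049396 ]] [-2.71503855 -3.79504053 -0.89944733]
```

Emit:
drive_tool([
  [0, -0.1, 0, 0],
  [0, 0, 0, 0],
  [0, 1.0, 0, 0],
  [0, 2, 0, 0],
  [0, 0, -3.5, 0],
  [0, 0, -3.5, 0],
  [0, 0, -3.5, 0],
  [0, 0, -3.5, 0],
  [0, 0, -3.5, 0],
  [0, 0, -3.5, 0],
  [-3.5, 0, 0, 0],
  [-3.5, -3, 0, 0],
])

```text
clock: 12.43
eef_pos: [435.9, -365.2, 247.0]
tcp_rot: [3.139, -0.006, -0.48]
contact_force: [0.8, 1.2, 0.1]
opening: 0.501
```

Emit:
drive_tool([
  [0, -3.5, 0, 0],
  [0, -3.5, 0, 0],
  [0, -3, 0, 0],
  [0, 0, 0, 0],
  [0, 0, 0, 0],
])

```text
clock: 12.85
eef_pos: [482.4, -271.9, 244.5]
tcp_rot: [-3.141, -0.0, -0.476]
contact_force: [-0.2, -0.0, 0.4]
opening: 0.496
```

```bash
python3 - <<'E'
from h import *
q=r.sense();print(q['clock'],q['eef_pos'],J(q['eef_pos']),q['contact_force'])
snap('w5','wrist',0,220,150,480,2.4)
E
```

```text
12.85 [ 482.35551986 -271.9144461   244.52179969] [[-65.04588312 -10.64704014]] [-0.22855716 -0.04505498  0.42488157]
```

View pics/w5.png

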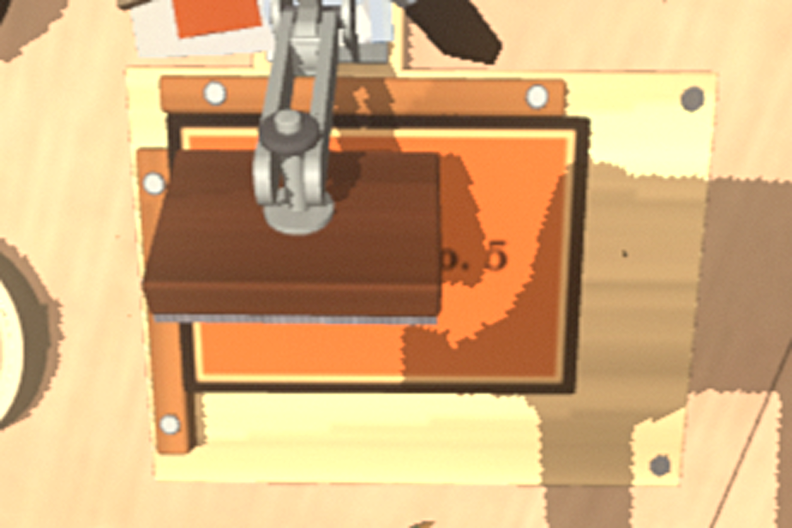

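The pad looks seated on both fences in this crop, with corners at about (169,115), (589,118), (574,391) and (187,390). I'll put numbers on it.

```bash
python3 - <<'E'
from h import *
np.set_printoptions(suppress=True,precision=2)
w=dict(np.load('pics/w5.npz'));f=lambda l:(np.array(l)+.5)/2.4+[150,0]-.5
B=ray(w,f([(127,67),(155,481),(680,486),(717,71)]),15)
a,t,e=fit([(70,98),(-95,98),(-95,-130),(70,-130)],B);print('jig',a,t,e)
P=ray(w,f([(169,115),(187,390),(574,391),(589,118)]),37)
b,u,e=fit([(51,77.5),(-51,77.5),(-51,-77.5),(51,-77.5)],P);print('pad',b,u,e,b-a)
q=np.array([[np.cos(a),-np.sin(a)],[np.sin(a),np.cos(a)]]);print('pad in jig',(u-t)@q,(P[:,:2]-t)@q)
print('fence',(ray(w,f([(165,111),(560,114),(188,330),(193,452)]),31)[:,:2]-t)@q)
# intensity across pad front edge at several columns -> slope check
g=cv2.cvtColor(w['p'],cv2.COLOR_RGB2GRAY)
E
```

```text
jig -0.4856899401828735 [ 545.38 -292.43] [1.39 0.73 0.41 1.2 ]
pad -0.4820288070963172 [ 544.53 -292.53] [1.36 1.41 1.56 1.58] 0.0036611330865563008
pad in jig [-0.7  -0.48] [[ 49.26  76.07]
 [-51.2   75.66]
 [-50.37 -77.02]
 [ 49.5  -76.64]]
fence [[ 51.48  79.04]
 [ 51.66 -66.98]
 [-28.35  75.39]
 [-77.64  76.34]]
```

The seat measures within about 0.7 mm and 0.004 rad. Before the handle stroke I'll check the clutter heights behind the clamp and plan the fingertip path.

```bash
python3 - <<'E'
from h import *
np.set_printoptions(suppress=True,precision=0,linewidth=160)
for n in('top','scene'):
    z=np.load(f'pics/{n}0.npz');d=z['d'];c=cams.camera_params(n)
    v,u=np.mgrid[0:400,0:640];X=(np.stack([(u-c['cx'])/c['fx']*d,(v-c['cy'])/c['fy']*d,d],-1)-c['t'])@np.array(c['R'])
    ok=d>0;X=X[ok];j=(X[:,:2]-T)@Q
    print(n,'rows x 60..240 by 20, cols y 120..-100')
    for x in range(60,240,20):
        print(x,[int(max(X[(abs(j[:,0]-x-10)<10)&(abs(j[:,1]-y)<10),2],default=-1)) for y in range(120,-110,-20)])
al=np.radians([60,50,40,30,20,10,0])
print('corner path (rod upper side at grip point), jig x,z')
for a in al:
    th=.2866+a*1.05/np.radians(60);G=np.array([117-99.04*np.cos(th),65+99.04*np.sin(th)])
    print(round(np.degrees(a)),G.round(1),(G+9.5*np.array([np.sin(a),np.cos(a)])).round(1))
E
```

```text
top rows x 60..240 by 20, cols y 120..-100
60 [3, 143, 72, 105, 107, 178, 125, 125, 122, 32, 18, 17]
80 [173, 141, 140, 108, 124, 185, 123, 12, 3, 4, 4, 4]
100 [175, 17, 138, 138, 124, 169, 146, 2, 4, 4, 3, 2]
120 [2, 122, 124, 138, 135, 133, 117, 17, 5, 3, 4, 2]
140 [3, 121, 98, 141, 143, 71, 45, 14, 3, 3, 4, 48]
160 [114, 97, 81, 112, 142, 138, 32, 29, 35, 45, 52, 49]
180 [118, 114, 153, 7, 138, 171, 26, 44, 42, 35, 51, 19]
200 [117, 138, 154, 159, 173, 174, 158, 11, 3, 4, 4, 3]
220 [116, 166, 162, 149, 101, 169, 166, 161, 4, 3, 3, 3]
scene rows x 60..240 by 20, cols y 120..-100
60 [4, 145, 72, 108, 109, 183, 126, 125, 34, 34, 20, 19]
80 [174, 144, 143, 110, 126, 186, 126, 5, 4, 6, 4, 5]
100 [173, -1, 142, 139, 126, 164, 115, 5, 5, 4, 5, 5]
120 [4, 126, 126, 139, 115, 121, 120, 16, 5, 5, 5, 5]
140 [56, 125, 93, 144, 144, 48, 49, 10, 4, 5, 51, 52]
160 [117, 101, 84, -1, 143, 139, 34, 43, 40, 55, 54, 52]
180 [118, 143, 152, 84, 139, 173, 28, 44, 41, 38, 56, -1]
200 [118, 165, 158, 163, 176, 177, 164, 17, 4, 2, 5, 4]
220 [116, 169, 161, 113, 102, 170, 170, 163, 4, 3, 5, 6]
corner path (rod upper side at grip point), jig x,z
60 [ 94. 161.] [102. 166.]
50 [ 78. 156.] [ 85. 162.]
40 [ 62. 148.] [ 68. 155.]
30 [ 49. 137.] [ 54. 145.]
20 [ 37. 124.] [ 41. 133.]
10 [ 28. 109.] [ 30. 118.]
0 [22. 93.] [ 22. 102.]
```

Emit:
drive_tool([
  [-2.6, 0, 0, 0],
  [-2.4, 0, 0, -0.12],
  [0, 0, 0, -0.12],
  [0, 0, 0, -0.12],
  [0, 0, 0, -0.12],
  [0, 0, 0, -0.12],
  [0, 0, 0, -0.12],
  [0, 0, 0, -0.12],
  [0, 0, 0, -0.12],
  [0, 0, 0, -0.12],
  [0, 0, 0, -0.12],
  [0, 0, 0, -0.12],
])

```text
clock: 13.9
eef_pos: [436.9, -251.2, 244.2]
tcp_rot: [-3.142, 0.0, 0.846]
contact_force: [-1.0, 0.2, -0.1]
opening: 0.499
```

Emit:
drive_tool([
  [0, 0, 0, -0.12],
  [0, 0, 0, -0.12],
  [0, 0, 3, 0],
  [0, 0, 3, 0],
  [0, 0, 3, 0],
  [0, 0, 3, 0],
  [0, 0, 3, 0],
  [0, 0, 3, 0],
  [0, 0, 2, 0],
  [0, 0, 1, 0],
  [0, 0, 0, 0],
  [0, 0, 0, 0],
])

```text
clock: 14.9
eef_pos: [437.3, -250.6, 34.4]
tcp_rot: [-3.141, 0.0, 1.081]
contact_force: [0.4, 0.6, 0.3]
opening: 0.498
```

```bash
python3 - <<'E'
from h import *
q=r.sense();print(q['clock'],q['eef_pos'],J(q['eef_pos']),q['tcp_rot'],q['contact_force'])
E
```

```text
14.9 [ 437.30621518 -250.64404449   34.43493678] [[-114.83814906  -12.25951929]] [-3.14112391e+00  1.55381064e-05  1.08093290e+00] [0.44400654 0.60996284 0.27535258]
```

Emit:
drive_tool([
  [0, 0.5, 0, -0.016],
  [0, 0.5, 0, 0],
  [0, 0.5, 0, 0],
  [0, 0.4, 0, 0],
  [0, 0.3, 0, 0],
  [0, 0.2, 0, 0],
  [0, 0, 0, 0],
])

```text
clock: 15.48
eef_pos: [459.3, -261.2, 34.4]
tcp_rot: [3.141, 0.0, 1.098]
contact_force: [-0.1, 0.0, 0.3]
opening: 0.499
```

Emit:
drive_tool([
  [0, 0.2, 0, 0],
  [0, 0.15, 0, 0],
  [0, 0.15, 0, 0],
  [0, 0, 0, 0],
])

```text
clock: 15.82
eef_pos: [463.3, -263.3, 34.2]
tcp_rot: [-3.142, -0.0, 1.098]
contact_force: [-0.5, 0.5, 0.3]
opening: 0.503
```

```bash
python3 - <<'E'
from h import *
q=r.sense();print(q['clock'],q['eef_pos'],J(q['eef_pos']),q['tcp_rot'],q['contact_force'])
E
```

```text
15.8167 [ 463.32363467 -263.28306895   34.24271379] [[-85.91977952 -11.64392237]] [-3.14151447e+00 -8.74172465e-06  1.09778639e+00] [-0.53970521  0.46459866  0.29358865]
```

Emit:
drive_tool([
  [0, 0.1, 0, 0],
  [0, 0.1, 0, 0],
  [0, 0, 0, 0],
])

```text
clock: 16.07
eef_pos: [463.7, -263.4, 34.0]
tcp_rot: [-3.139, -0.0, 1.098]
contact_force: [-4.6, 2.5, 4.6]
opening: 0.496
```

Emit:
drive_tool([
  [0, 0.1, 0, 0],
  [0, 0.1, 0, 0],
  [0, 0, 0, 0],
])

```text
clock: 16.32
eef_pos: [463.9, -263.4, 33.7]
tcp_rot: [-3.135, -0.0, 1.098]
contact_force: [-9.1, 5.3, 7.6]
opening: 0.498
```

```bash
python3 - <<'E'
from h import *
q=r.sense();print(q['clock'],q['eef_pos'],J(q['eef_pos']),q['tcp_rot'],q['contact_force'])
E
```

```text
16.3167 [ 463.86100917 -263.41207724   33.74046579] [[-85.38269989 -11.51369196]] [-3.13494391e+00 -3.08172907e-04  1.09778268e+00] [-9.14101426  5.34422842  7.55214614]
```

Pressing again at about 10 N stopped at the same place, so the pad is seated. I'll retreat, shut the jaws and go up and over to behind the handle.

Emit:
drive_tool([
  [0, -0.8, 0, 0],
  [0, -1.5, 0, 0],
  [0, 0, -3.2, 0],
  [0, 0, -3.2, 0],
  [0, 0, -3.2, 0],
  [0, 0, -3.2, 0],
  [0, 0, -3.2, 0],
  [0, 0, -3.2, 0],
  [0, 0, -3.2, -0.1],
  [0, 0, 0, -0.12],
  [0, 0, 0, -0.12],
  [0, 0, 0, -0.12],
])

```text
clock: 17.32
eef_pos: [446.6, -254.7, 259.2]
tcp_rot: [3.139, 0.001, 1.564]
contact_force: [-0.1, 0.2, -0.6]
opening: 0.5
```

Emit:
drive_tool([
  [0, 0, 0, -0.12],
  [0, 0, 0, -0.12],
  [0, 0, 0, -0.12],
  [0, 0, 0, -0.12],
  [0, 0, 0, -0.12],
  [0, 0, 0, -0.12],
  [0, 0, 0, -0.12],
  [0, 0, 0, -0.12],
  [0, 0, 0, -0.12],
  [0, 0, 0, -0.03],
  [0, 0, 0, 0],
  [0, 0, 0, 0],
], jaw=1)

```text
clock: 18.32
eef_pos: [446.2, -254.6, 258.3]
tcp_rot: [-3.142, 0.0, 2.666]
contact_force: [-0.8, 0.1, 1.0]
opening: 0.003
```

```bash
python3 - <<'E'
from h import *
q=r.sense();print(q['clock'],q['eef_pos'],J(q['eef_pos']),q['tcp_rot'],q['contact_force'],q['qpos'],q['opening'])
p,d=cams.grab_frame('top');cv2.imwrite('pics/t6.png',p[:,:,::-1])
E
```

```text
18.3167 [ 446.24840272 -254.55430711  258.26358852] [[-105.09670593  -11.6618927 ]] [-3.14158302e+00  4.31634859e-04  2.66618543e+00] [-0.76893794  0.07461554  0.9872501 ] [-5.21320618e-01  1.68875581e-01  1.85759115e+00  1.13502985e-05
  1.11469430e+00 -1.61671471e+00] 0.0030791766718257607
```

Emit:
drive_tool([
  [-2.96, 0.4, 0, 0],
  [-2.96, 0.4, 0, 0],
  [-2.96, 0.4, 0, 0],
  [-2.96, 0.4, 0, 0],
  [-2.96, 0.4, 0, 0],
  [-2.96, 0.4, 0, 0],
  [-2.96, 0.4, 0, 0],
  [-2.96, 0.4, 0, 0],
  [0, 0, 2, 0],
  [0, 0, 0, 0],
  [0, 0, 0, 0],
])

```text
clock: 19.28
eef_pos: [670.5, -333.6, 236.5]
tcp_rot: [-3.142, -0.004, 2.667]
contact_force: [0.4, -0.4, -0.4]
opening: 0.0
```

```bash
python3 - <<'E'
from h import *
q=r.sense();print(q['clock'],q['eef_pos'],J(q['eef_pos']),q['tcp_rot'],q['contact_force'])
p,_=snap('s7','scene',60,320,260,500,2.2)
E
```

```text
19.2833 [ 670.50428397 -333.56780043  236.45273554] [[130.51650243  20.27943553]] [-3.14150467 -0.00389835  2.6670334 ] [ 0.43707443 -0.38501997 -0.35614505]
```

View pics/s7.png

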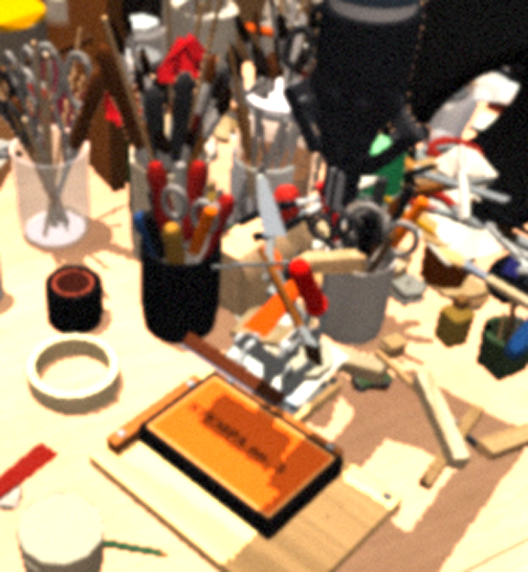

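The grip shows at (308,285), with the shut fingers above and behind it at about (330,190). The pad is flush. I'll descend behind the grip and push.

Emit:
drive_tool([
  [0, 0, 2, 0],
  [0, 0, 2, 0],
  [0, 0, 1.5, 0],
  [0, 0, 0.4, 0],
  [0, 0, 0, 0],
  [0, 0, 0, 0],
])

```text
clock: 19.83
eef_pos: [671.7, -334.3, 180.8]
tcp_rot: [3.142, 0.001, 2.668]
contact_force: [0.1, 0.5, 0.7]
opening: 0.001
```

Emit:
drive_tool([
  [0.3, 0, 0, 0],
  [0.3, 0, 0, 0],
  [0.3, 0, 0, 0],
  [0.3, 0, 0, 0],
  [0.3, 0, 0, 0],
  [0, 0, 0, 0],
])

```text
clock: 20.33
eef_pos: [657.7, -327.0, 179.5]
tcp_rot: [3.142, -0.0, 2.668]
contact_force: [0.4, 0.2, 0.1]
opening: 0.004
```

Emit:
drive_tool([
  [0.3, 0, 0, 0],
  [0.3, 0, 0.05, 0],
  [0.3, 0, 0.05, 0],
  [0.3, 0, 0.1, 0],
])

```text
clock: 20.67
eef_pos: [647.4, -321.7, 177.3]
tcp_rot: [3.142, 0.0, 2.668]
contact_force: [0.8, 0.9, 0.3]
opening: -0.003
```

```bash
python3 - <<'E'
from h import *
q=r.sense();print(q['clock'],q['eef_pos'],J(q['eef_pos']),q['tcp_rot'],q['contact_force'])
E
```

```text
20.6667 [ 647.35362992 -321.68381638  177.27551405] [[104.49379173  20.29912595]] [3.14155416e+00 8.97095350e-05 2.66779835e+00] [0.78306201 0.85543399 0.33475411]
```

Emit:
drive_tool([
  [0.3, 0, 0.05, 0],
  [0.3, 0, 0.1, 0],
  [0.3, 0, 0.1, 0],
  [0, 0, 0, 0],
])

```text
clock: 21.0
eef_pos: [638.9, -317.3, 174.5]
tcp_rot: [-3.142, -0.001, 2.668]
contact_force: [0.1, -0.1, -0.3]
opening: -0.0
```

```bash
python3 - <<'E'
from h import *
q=r.sense();print(q['clock'],q['eef_pos'],J(q['eef_pos']),q['contact_force'])
p,_=snap('s8','scene',140,260,340,460,5)
hsv=cv2.cvtColor(p,cv2.COLOR_RGB2HSV);m=(cv2.inRange(hsv,(0,190,110),(4,255,255))|cv2.inRange(hsv,(174,190,110),(180,255,255)))
for n,P in(('now',p),('before',np.load('pics/s7.npz')['p'])):
  hsv=cv2.cvtColor(P,cv2.COLOR_RGB2HSV);m=(cv2.inRange(hsv,(0,190,90),(4,255,255))|cv2.inRange(hsv,(174,190,90),(180,255,255)))[160:215,380:425];v,u=np.nonzero(m);print(n,len(u),u.mean()+380,v.mean()+160,v.min()+160,v.max()+160)
E
```

```text
21.0 [ 638.85587864 -317.34137091  174.4751847 ] [[94.95080986 20.28879718]] [ 0.10172672 -0.09936813 -0.32943643]
now 111 392.43243243243245 192.0810810810811 185 204
before 83 398.4457831325301 185.87951807228916 178 202
```

View pics/s8.png

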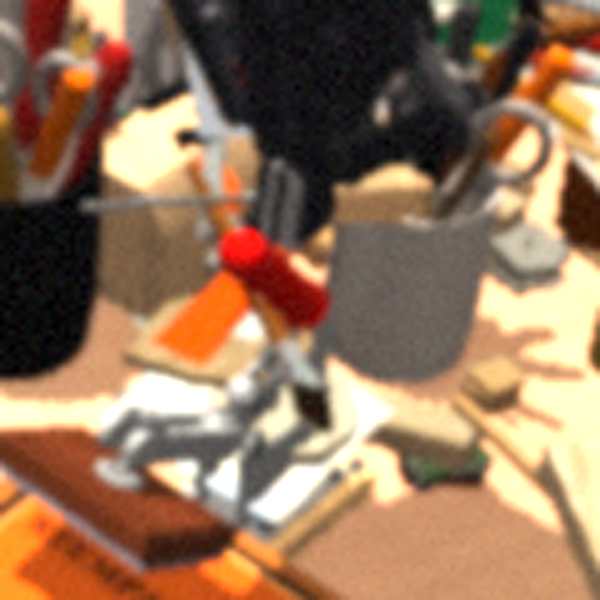

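The fingers bear on the back of the grip and it has started to tilt: its centroid moved from (398,186) to (392,192). I'll carry on along the arc.

Emit:
drive_tool([
  [0.42, 0, 0.1, 0],
  [0.42, 0, 0.1, 0],
  [0.42, 0, 0.12, 0],
  [0.42, 0, 0.13, 0],
  [0.35, 0, 0.25, 0],
  [0.35, 0, 0.25, 0],
  [0.35, 0, 0.25, 0],
  [0.35, 0, 0.25, 0],
])

```text
clock: 21.72
eef_pos: [611.8, -303.5, 160.0]
tcp_rot: [3.142, -0.0, 2.668]
contact_force: [0.5, -0.0, 0.8]
opening: 0.0
```

Emit:
drive_tool([
  [0.33, 0, 0.3, 0],
  [0.33, 0, 0.3, 0],
  [0.33, 0, 0.3, 0],
  [0.33, 0, 0.3, 0],
  [0, 0, 0, 0],
])

```text
clock: 22.13
eef_pos: [599.8, -297.3, 147.6]
tcp_rot: [-3.142, -0.001, 2.668]
contact_force: [-0.5, -0.9, -0.0]
opening: -0.002
```

```bash
python3 - <<'E'
from h import *
q=r.sense();print(q['clock'],q['eef_pos'],J(q['eef_pos']),q['contact_force'])
snap('s9','scene',140,280,320,460,4.2)
E
```

```text
22.1333 [ 599.78959371 -297.31717155  147.61187105] [[51.05157145 20.29550668]] [-0.45648255 -0.89479485 -0.02862126]
```

View pics/s9.png

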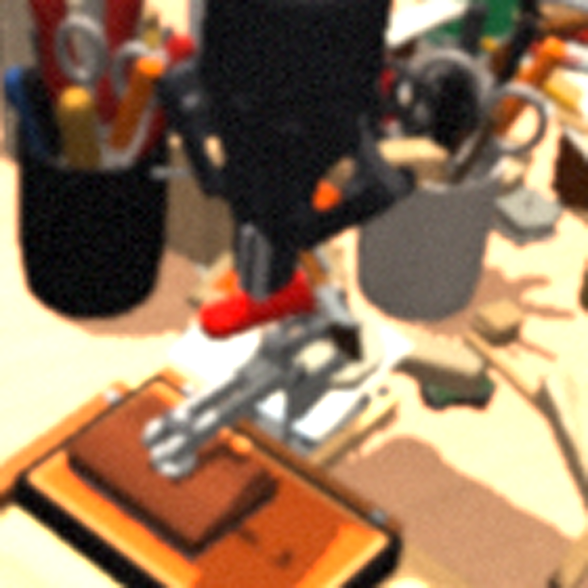

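The handle is about two-thirds down, with the fingers on top of the grip at (260,290) in the crop. I'll continue downward.

Emit:
drive_tool([
  [0.28, 0, 0.37, 0],
  [0.28, 0, 0.37, 0],
  [0.28, 0, 0.37, 0],
  [0.28, 0, 0.37, 0],
])

```text
clock: 22.52
eef_pos: [590.7, -292.6, 133.4]
tcp_rot: [3.142, 0.001, 2.668]
contact_force: [1.9, -0.7, 1.7]
opening: 0.003
```

Emit:
drive_tool([
  [0.2, 0, 0.3, 0],
  [0.2, 0, 0.3, 0],
  [0.2, 0, 0.3, 0],
  [0.2, 0, 0.3, 0],
  [0, 0, 0, 0],
])

```text
clock: 22.93
eef_pos: [582.2, -288.3, 120.4]
tcp_rot: [-3.142, -0.002, 2.668]
contact_force: [-0.5, 0.3, -0.8]
opening: -0.002
```

Emit:
drive_tool([
  [0, 0, 0.2, 0],
  [0, 0, 0.15, 0],
  [0, 0, 0, 0],
])

```text
clock: 23.18
eef_pos: [583.2, -288.8, 119.2]
tcp_rot: [3.142, -0.001, 2.668]
contact_force: [-3.8, 3.7, 11.6]
opening: 0.003
```

```bash
python3 - <<'E'
from h import *
q=r.sense();print(q['clock'],q['eef_pos'],J(q['eef_pos']),q['contact_force'])
E
```

```text
23.1833 [ 583.16813365 -288.7762832   119.19046321] [[32.36416298 20.31725492]] [-3.7791803   3.74196984 11.6262748 ]
```

Emit:
drive_tool([
  [0, 0, 0.15, 0],
  [0, 0, 0, 0],
])

```text
clock: 23.35
eef_pos: [583.2, -288.8, 119.0]
tcp_rot: [3.142, -0.0, 2.668]
contact_force: [-8.0, 4.5, 22.6]
opening: -0.0
```

Emit:
drive_tool([
  [0, 0, -1, 0],
  [0, 0, -2.5, 0],
  [0, 0, -3.5, 0],
  [0, 0, -3.5, 0],
  [0, 0, -3.5, 0],
  [2.5, 0, 0, 0],
  [3.5, 0, 0, 0],
  [3.5, 0, 0, 0],
  [3.5, 0, 0, 0],
  [2.5, 0, 0, 0],
  [0, 0, 0, 0],
])

```text
clock: 24.27
eef_pos: [441.3, -216.1, 256.4]
tcp_rot: [-3.142, -0.003, 2.668]
contact_force: [0.6, 0.6, -0.4]
opening: -0.002
```

```bash
python3 - <<'E'
from h import *
q=r.sense();print(q['clock'],q['eef_pos'],J(q['eef_pos']),q['contact_force'])
p,_=snap('s10','scene',140,340,290,450,2.8);a=cv2.imread('pics/s10.png')
p,_=snap('t10','top',145,285,300,430,2.5);b=cv2.imread('pics/t10.png')
o=np.zeros((560,a.shape[1]+b.shape[1],3),np.uint8);o[:a.shape[0],:a.shape[1]]=a;o[:b.shape[0],a.shape[1]:]=b;cv2.imwrite('pics/c10.png',o);print(o.shape)
E
```

```text
24.2667 [ 441.27117186 -216.07451801  256.36616027] [[-127.07326806   20.31462544]] [ 0.57238759  0.55734739 -0.37006313]
(560, 773, 3)
```

View pics/c10.png

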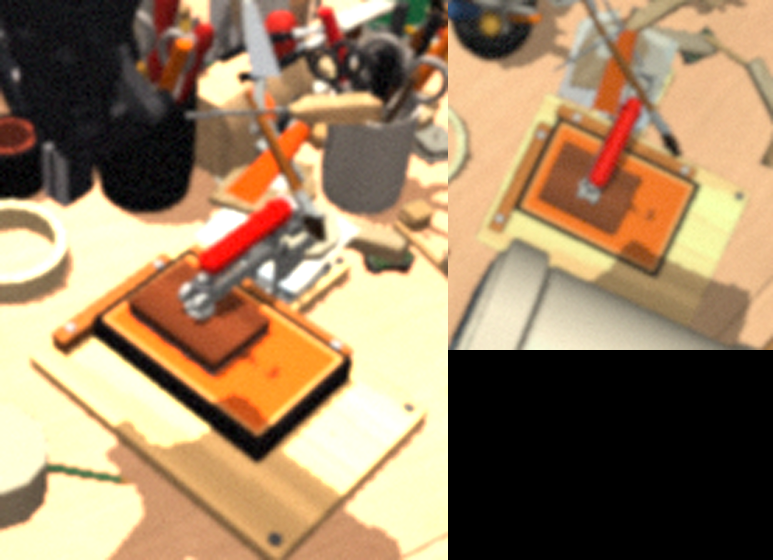

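The handle lies level and shut, and the block presses on the pad's middle. I'll run a quick numeric check before handing in.

```bash
python3 - <<'E'
from h import *
np.set_printoptions(suppress=True,precision=2)
for n,f,c in(('top',lambda l:(np.array(l)-[448,0]+.5)/2.5+[300,145]-.5,[(520,208),(657,273),(698,185)]),('scene',lambda l:(np.array(l)+.5)/2.8+[290,140]-.5,[(100,321),(258,434),(350,357)])):
    P=ray(cams.camera_params(n),f(c),37);a,t,e=fit([(-51,77.5),(-51,-77.5),(51,-77.5)],P);print(n,J(t),a-A,e)
z=np.load('pics/t10.npz');p=z['p'];d=z['d'];hsv=cv2.cvtColor(p,cv2.COLOR_RGB2HSV)
m=(cv2.inRange(hsv,(0,190,90),(4,255,255))|cv2.inRange(hsv,(174,190,90),(180,255,255)));m[:180]=0;m[225:]=0;m[:,:355]=0;m[:,380:]=0
v,u=np.nonzero(m);D=d[v,u];X=(np.c_[(u-z['cx'])/z['fx']*D,(v-z['cy'])/z['fy']*D,D]-z['t'])@z['R'];j=J(X)
for lo in range(-10,100,20):
    k=(j[:,0]>=lo)&(j[:,0]<lo+20);print(lo,k.sum(),np.percentile(X[k,2],80) if k.any() else '')
E
```

```text
top [[ 2.92 -0.9 ]] -0.0019374568377998336 [5.88 3.98 5.34]
scene [[3.57 3.07]] 0.010640132163861393 [7.38 6.69 3.59]
-10 22 102.77566750328161
10 65 101.94906163838951
30 62 102.20634888851852
50 53 102.56990567744421
70 40 102.33490403150131
90 0
```

```bash
python3 -c "
from rig import job;print(job.sign_off())"
```

```text
the job is handed in; nothing more can be done
None
```

The stamp pad is seated against both fences and the clamp is locked on it. I handed the job in at about 24 s on the robot's clock.

- **Seating:** I pushed the pad onto the back fence, then the left fence, then the back fence again. The second push on the back fence stopped at the same spot with about 10 N. I did not push on the left fence a second time.
- **Fit before clamping:** The wrist view put the pad within about 0.7 mm and 0.004 rad of seated.
- **Clamp:** I pushed the red handle down with the shut fingertips until it met its stop at about 23 N. After I backed off, the grip was level along its whole length, its top at about 102.3 mm against 102.5 mm expected, so it is locked. The last pictures show the block on the pad's middle and the robot clear of everything.
- **Weaker check:** A rough re-measurement after clamping gave the pad's position as 3 to 5 mm off, nominally past the back fence. I put this down to corners picked by eye in the coarse scene and top views, where the fit errors were 4 to 7 mm. The angle still agreed within 0.011 rad and the pad looked flush, so I did not measure again.
- **Surroundings:** I felt no contact with the things standing round the jig. I did not measure their positions afterwards.

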